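# Set the edge margin of an engraving plate with a spacer and hold it nipped

## Robot

A 6-joint arm with a two-finger parallel gripper is mounted at the origin on the work surface; the furniture and walls round the work are solid. World frame = base frame: x ahead of the robot, y to its left, z up, the work surface at z = 0. Lengths are in m, angles in rad, forces in N, time in s.
With the tool pointing down it reaches from about 0.3 to 0.75 m from the base axis. Payload 8.5 kg.
Tool frame: the origin (TCP) lies on the centre line of the jaws, within the pads' length; the fingertips stand 25 mm ahead of it and the grasp point (between the pads) lies 6 mm ahead of it; z points along the fingers, y is the line along which they close (so a half turn about z gives the same grasp; the last joint's range is limited). The gripper opens to 85 mm and grips with 20 to 120 N. Pads are 22 mm wide; open, the fingers measure 114 mm over their backs; the gripper's body (76 mm by 85 mm) begins 54 mm behind the grasp point. The pads swing forward as they close: fully open they stand 13 mm farther back than shut.
Start: joints at [-1.518, 0.381, 1.297, -0, 1.464, -0.215], TCP at [0.146, -0.53, 0.256] pointing down, gripper open.
Joint ranges: [-3.11, 3.11], [-0.89, 2.33], [0.22, 2.48], [-1.42, 4.56], [0.17, 2.85], [-2.88, 2.88]. Speed limits (rad/s): [2.39, 2.39, 3.14, 3.14, 3.14, 3.14].

## Interface

Orientations are given as a rotation vector (axis times angle).
In Python, from rig import bot gives the robot as it stands. The module is installed in compiled form; this text tells all that it offers.
- The arm moves only by the shell command python3 -m handwheel 'ROWS' [OPENING] [FORCE]. ROWS is JSON, one flat list of numbers, 6 for each row, row after row: the shift along the tool's x, y, z in mm, then the turn, a rotation vector about the tool's x, y, z in rad. A call has 1 to 20 rows; each row shifts and turns the commanded pose from where the row before left it, along the tool's axes as they then stand; what a row does not reach is not made up. A row lasts 1/10 s, in which the tool goes at most 50 mm and 8.59 degrees, less where a joint would pass 70% of its speed; a pose out of reach is approached as far as the arm can. A call is refused whole if a number of a shift passes 50 or a number of a turn 0.15, either way. A call with a gripper value outside its range is refused whole. OPENING is the finger opening in mm, from 0 to 85.4, set as the call begins (- or left out, the last holds). The fingers move at their own pace and stop on an object; FORCE is the grip in N (left out, the last holds). Time passes only in rows, so rows that do not move let the fingers close. It gives the time, the measured TCP pose, the force, the opening and the grip force at its end, in the units of the state.
- bot.get_state(): the state, without advancing time (a new reading comes with each control period).
- bot.read_camera(name): name is "side" or "top" or "wrist"; returns a dict with "image" (400x640x3 uint8, red, green, blue), "camera_matrix" (3x3 intrinsics, pixels), "view" (4x4, takes a point from world to camera coordinates); the wrist camera has in their place "tool_from_camera" (4x4, takes a point from camera to tool coordinates, whose origin is the TCP and whose axes are the flange's). Camera axes: x right, y down, z forward; pixel columns grow to the right and rows downward; lengths in m; the calibration is good to about 2 mm. A picture is of the moment at which its call begins: read the wrist's pose just before it. There is no depth.
- bot.hand_in(): hands the job in; it is judged then, once.
The state is a dict: "clock": time; "joint_pos": joint angles; "joint_velocities": joint speeds; "effort": joint torques, N m; "eef_pos": TCP position; "eef_rot": TCP orientation; "contact_force": force on the tool from outside, world axes, zero at the start; "torque": the same for the moment, N m; "finger_gap": opening from 0.0 (shut) to 1.0 (fully open); "gripper_force": force on a finger pad.
Only numpy, scipy, OpenCV 4.12 (cv2) and the standard library are available. Lean on these libraries where they do the work, as an engineer would, in place of code of your own. Each camera call takes 0.05 s, during which the arm holds its last target. There are 200 camera calls.

## Task

On the engraving jig, slide the dark square plate along the bed, without lifting it off, away from the stop where the gap behind it is too narrow for the steel spacer, until it is centred on the mark of the other, set-back stop. Then slip the spacer upright into the gap between plate and stop, down onto the bed and in line with the mark, and push the plate squarely back until the spacer is nipped tight between plate and stop. Finish while still holding the plate pressed there - do not let go - and leave everything else on the bench where it is.

Things in the scene. Friction and masses are not known exactly. Their poses are not given: they have to be found in the camera images.
- jig: Fixed engraving jig: plywood bed 104 (x) x 250 (y) x 10 mm; origin under its centre on the bench, x across it towards the stops (away from the robot), y along it to the left, z up. An aluminium lip, 4 mm high, 6 mm wide, runs along its front, inner face at x = -40 mm. Stations at y = +57 and -57 mm: a dark mark on the lip, a stop bar behind; which stop is where varies.
- shallow_face (a point): Set-back aluminium stop bar, fixed on the bed, 20 (x) x 100 (y) x 14 mm high. The point is the middle of its front face, at its foot on the bed's top (10 mm above the bench), at the station's mark; axes parallel to the jig's. The face is 68 mm from the lip's inner face: a plate lying at the lip has a 22 mm gap behind it, wide enough for the spacer.
- deep_face (a point): Proud aluminium stop bar, fixed on the bed, 35 (x) x 100 (y) x 14 mm high. The point is the middle of its front face, at its foot on the bed's top; axes parallel to the jig's. The face is 53 mm from the lip's inner face, so the gap behind the plate is at most 7 mm, too narrow for the spacer. The plate starts before this stop.
- plate_center (a point): Dark slate square plate with a small engraved star, 46 x 46 x 9 mm, 50 g, lying loose on the bed between lip and stop; the point is its centre, 4.5 mm above its underside; axes along its edges, z up, nearly parallel to the jig's. It starts no more than about 3 mm behind the lip.
- spacer_center (a point): Loose steel spacer standing on the bench, an upside-down T cut from 12 mm plate: foot 12 (x) x 60 (y) x 16 mm high, on its middle a grip tab 12 (x) x 26 (y) mm that rises to 44 mm above the underside; about 0.12 kg. The point is its centre, 22 mm above its underside; x across its thickness, y along it, z up.
- loupe: Bystander: black watchmaker's loupe, 38 mm across, 30 mm high, loose; origin under its centre.
- handpiece: Bystander: aluminium engraving handpiece, 22 x 173 x 20 mm, lying loose in front; origin under its centre, long axis y.
- tag: Bystander: light grey oblong workpiece, 34 x 52 x 9 mm, lying loose to the left of the jig; origin under its centre.
Not all that is in view belongs to the job. What is shaped like the part that bears plate_center but blue is not meant.

How it is judged:
On the way, in this order (a step that is already met when the one before it is completed fails the run):
1. the plate has been slid along the bed to the mark of the set-back stop (y of plate_center in the frame of shallow_face between -0.011 and 0.011 m and z of plate_center in the frame of shallow_face between 0 and 0.0085 m), for 0.2 s.
2. the spacer stands upright on the bed in the gap between plate and set-back stop (all of step 1 and x of spacer_center in the frame of shallow_face between -0.021 and -0.003 m and y of spacer_center in the frame of shallow_face between -0.016 and 0.016 m and z of spacer_center in the frame of shallow_face between 0.017 and 0.025 m and angle between spacer_center's own z axis and vertical below 0.1 rad), for 0.2 s.
At the end, for the whole second after the job is handed in: Robot still holding the plate on the bed, within 11 mm of the set-back stop's mark, square within 0.06 rad, centre 35 +/- 3 mm before the stop face; spacer upright (0.1 rad) on the bed within 16 mm of the mark; plate-spacer and spacer-stop forces over 1.5 N throughout the last second (all of step 1 and x of spacer_center in the frame of shallow_face between -0.016 and -0.003 m and y of spacer_center in the frame of shallow_face between -0.016 and 0.016 m and z of spacer_center in the frame of shallow_face between 0.017 and 0.025 m and angle between spacer_center's own z axis and vertical below 0.1 rad and x of plate_center in the frame of shallow_face between -0.038 and -0.032 m and angle between the x axis of plate_center and the x axis of shallow_face, either way round below 0.06 rad and contact force between plate and spacer above 1.5 N and contact force between spacer and shallow above 1.5 N and contact force between any of the fingers, the arm and plate above 1 N); the arm keeps its last pose, push and grip.
It fails at once if the plate is lifted more than 6 mm off the bed (z of plate_center in the frame of jig above 0.0205 m).
It fails at once if a bystander (loupe, handpiece, grey workpiece) is moved more than 25 mm (distance of any of loupe, handpiece, tag from where it was at the start of the episode above 0.025 m).
It also fails if it takes over 72 s, if anything falls off the work surface, if the arm or the gripper's body presses on something with over 40 N, if the wrist force passes 120 N, or if a joint passes its speed limit or range.

## Working session

There is one attempt and no reset: what is moved stays moved. The work goes in short steps, Python scripts to look and compute and a shell command to move; the robot and the scene stay as the last step left them, time stands still between calls to the robot, and variables do not carry over. Pictures are saved under pics/ and viewed, at most 10 in all, crops included, and the job is handed in when it is done.

```bash
mkdir -p pics; python3 - <<'E'
from rig import bot
import cv2,numpy as np
s=bot.get_state();print({k:np.round(v,3) for k,v in s.items()})
for n in("side","top"):
    c=bot.read_camera(n);np.savez(n+"0.npz",**c)
    print(n,np.round(c["camera_matrix"],1).tolist(),np.round(c["view"],3).tolist())
    cv2.imwrite(f"pics/{n}0.png",c["image"][:,:,::-1])
E
```

```text
{'clock': np.float64(0.0), 'joint_pos': array([-1.518,  0.381,  1.298,  0.   ,  1.464, -0.215]), 'joint_velocities': array([ 0.001, -0.002, -0.001,  0.001, -0.001, -0.001]), 'effort': array([-2.0000e-03, -4.4847e+01, -2.3128e+01, -0.0000e+00,  5.0000e-03,
       -0.0000e+00]), 'eef_pos': array([ 0.146, -0.53 ,  0.256]), 'eef_rot': array([-3.112, -0.419, -0.   ]), 'contact_force': array([-0.145,  0.464, -0.234]), 'torque': array([-0.021,  0.029,  0.029]), 'gripper_force': np.float64(0.0), 'finger_gap': np.float64(0.998)}
side [[486.5, 0.0, 317.5], [0.0, 486.5, 200.9], [0.0, 0.0, 1.0]] [[-0.824, -0.566, -0.014, 0.387], [-0.283, 0.434, -0.855, 0.179], [0.49, -0.701, -0.518, 1.105], [0.0, 0.0, 0.0, 1.0]]
top [[460.0, 0.0, 324.4], [0.0, 460.0, 191.3], [0.0, 0.0, 1.0]] [[0.018, -1.0, -0.009, -0.001], [-0.996, -0.017, -0.09, 0.481], [0.089, 0.01, -0.996, 1.051], [0.0, 0.0, 0.0, 1.0]]
```

View pics/top0.png

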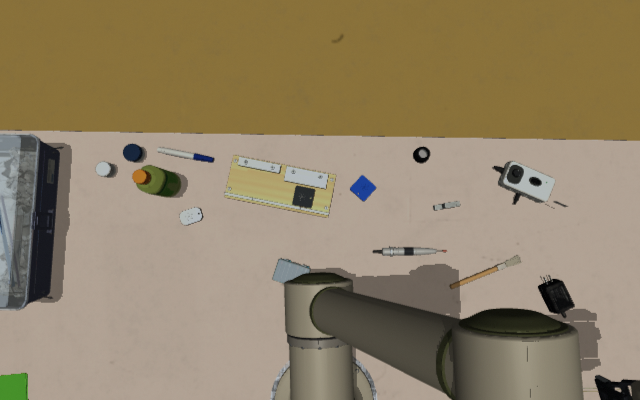

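View pics/side0.png

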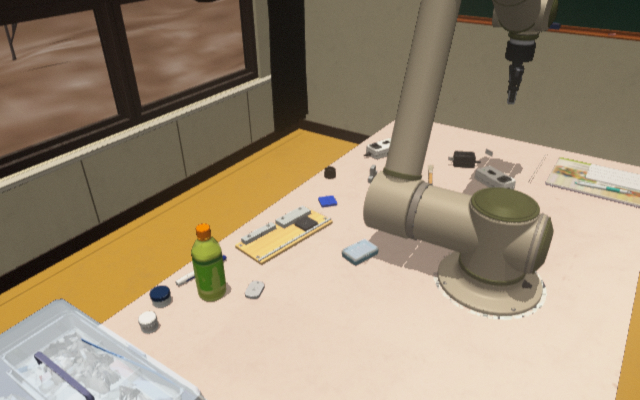

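The top view shows the jig at about (282,186), with the proud stop on the right at (306,177), the plate in front of it at (303,196), and the set-back stop on the left at (259,165). The spacer is near (446,206), the loupe at (421,155), the handpiece at (410,251), the tag at (191,215), and the blue decoy at (363,188). In the side view the same jig is near (285,235).

```bash
cat > h.py <<'E'
import numpy as np,cv2
from scipy.spatial.transform import Rotation as R
def ray(c,p,z,M):  # M: cam->world 4x4 ; pixel(s) to world at height z
    p=np.atleast_2d(p).astype(float)
    d=np.c_[p,np.ones(len(p))]@np.linalg.inv(c["camera_matrix"]).T@M[:3,:3].T
    return M[:3,3]+d*((z-M[2,3])/d[:,2:])
def camworld(c,s=None):
    if "view" in c: return np.linalg.inv(c["view"])
    T=np.eye(4);T[:3,:3]=R.from_rotvec(s["eef_rot"]).as_matrix();T[:3,3]=s["eef_pos"]
    return T@c["tool_from_camera"]
def shot(name,png=None):
    from rig import bot
    s=bot.get_state();c=bot.read_camera(name)
    if png: cv2.imwrite("pics/"+png,c["image"][:,:,::-1])
    return c,camworld(c,s),s
E
python3 - <<'E'
from h import *
c=dict(np.load("top0.npz"));M=camworld(c);im=c["image"]
hsv=cv2.cvtColor(im,cv2.COLOR_RGB2HSV)
m=cv2.inRange(hsv,(18,70,120),(40,255,255));m[:140]=0;m[:,:220]=0;m[:,345:]=0;m[225:]=0
p=cv2.findNonZero(m)[:,0];b=cv2.boxPoints(cv2.minAreaRect(p));w=ray(c,b,.01,M);print("bed",w.round(3).tolist(),w.mean(0).round(3))
print("len",np.linalg.norm(np.diff(w,axis=0),axis=1))
sub=im[180:215,285:325].sum(2);y,x=np.nonzero(sub<200);print("plate",ray(c,[[x.mean()+285,y.mean()+180]],.019,M))
print("spacer",ray(c,[[446,206]],.03,M),"tag",ray(c,[[191,215]],.01,M),"loupe",ray(c,[[421,155]],.03,M))
c2=cv2.resize(im[140:270,400:480],None,fx=6,fy=4.5)
from rig import bot
wc=bot.read_camera("wrist");print(wc["camera_matrix"].round(1).tolist(),wc["tool_from_camera"].round(3).tolist())
s=bot.get_state();Rm=R.from_rotvec(s["eef_rot"]).as_matrix();print(Rm.round(3).tolist())
E
```

```text
bed [[0.465, 0.245, 0.01], [0.567, 0.228, 0.01], [0.522, -0.019, 0.01], [0.42, -0.0, 0.01]] [0.494 0.114 0.01 ]
len [0.10395408 0.25096835 0.10330952]
plate [[0.4683822  0.05732282 0.019     ]]
spacer [[ 0.45097791 -0.27281203  0.03      ]] tag [[0.42039533 0.32063012 0.01      ]] loupe [[ 0.56873739 -0.21544     0.03      ]]
[[322.6, 0.0, 320.7], [0.0, 322.6, 194.3], [0.0, 0.0, 1.0]] [[-0.0, -0.946, -0.324, 0.083], [1.0, -0.0, -0.001, 0.0], [0.0, -0.324, 0.946, -0.118], [0.0, 0.0, 0.0, 1.0]]
[[0.964, 0.265, -0.0], [0.265, -0.964, 0.001], [0.0, -0.001, -1.0]]
```

```bash
python3 -m handwheel '[0,0,0,0,0,0.149, 0,0,0,0,0,0.149, 0,0,0,0,0,0.15, 30,-35,0,0,0,0, 30,-35,0,0,0,0, 30,-35,0,0,0,0, 30,-35,0,0,0,0, 30,-35,0,0,0,0, 30,-35,0,0,0,0, 30,-35,0,0,0,0, 30,-35,0,0,0,0, 30,-35,0,0,0,0, 0,0,0,0,0,0, 0,0,0,0,0,0]'
python3 - <<'E'
from h import *
c,M,s=shot("wrist","w1.png");np.savez("w1.npz",M=M,**c);print(s["eef_pos"],s["eef_rot"])
E
```

```text
clock: 1.55
eef_pos: [0.4679, -0.2682, 0.256]
eef_rot: [-3.129, 0.279, 0.001]
contact_force: [0.5, 0.2, -0.6]
finger_gap: 1.002
gripper_force: 0.0
[ 0.46794771 -0.26819894  0.25598127] [-3.12890140e+00  2.79389598e-01  1.17281922e-03]
```

View pics/w1.png

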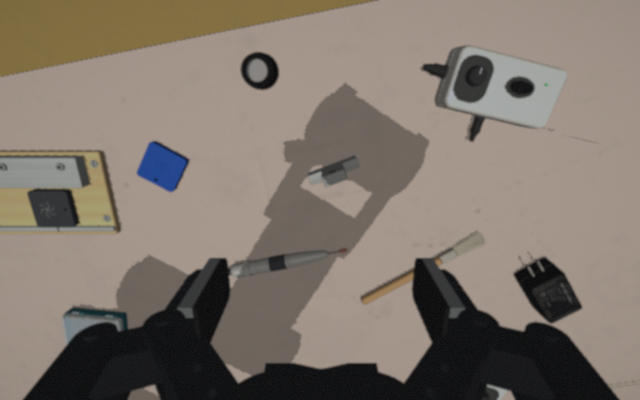

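```bash
python3 -m handwheel '[-6,-36,0,0,0,0, -6,-36,0,0,0,0, -6,-36,0,0,0,0, -6,-36,0,0,0,0, -6,-36,0,0,0,0, -6,-36,0,0,0,0, -6,-36,0,0,0,0, -6,-36,0,0,0,0, -6,-36,0,0,0,0, -6,-36,0,0,0,0, 0,0,0,0,0,0, 0,0,0,0,0,0]' 60
python3 - <<'E'
from h import *
c,M,s=shot("wrist");np.savez("w2.npz",M=M,**c);print(s["eef_pos"],s["eef_rot"])
a=np.load("w1.npz")["image"][145:200,290:375]
A=cv2.resize(a,(780,505),interpolation=cv2.INTER_CUBIC)[:250*2]
cv2.imwrite("pics/w1c.png",A[:,:,::-1]);cv2.imwrite("pics/w2.png",c["image"][:,:,::-1])
E
```

```text
clock: 2.8
eef_pos: [0.473, 0.0953, 0.2563]
eef_rot: [3.128, -0.283, -0.0]
contact_force: [0.0, 0.2, -0.8]
finger_gap: 0.704
gripper_force: 0.0
[0.47301136 0.09531585 0.25631481] [ 3.12842172e+00 -2.83181143e-01 -7.02193508e-05]
```

View pics/w1c.png

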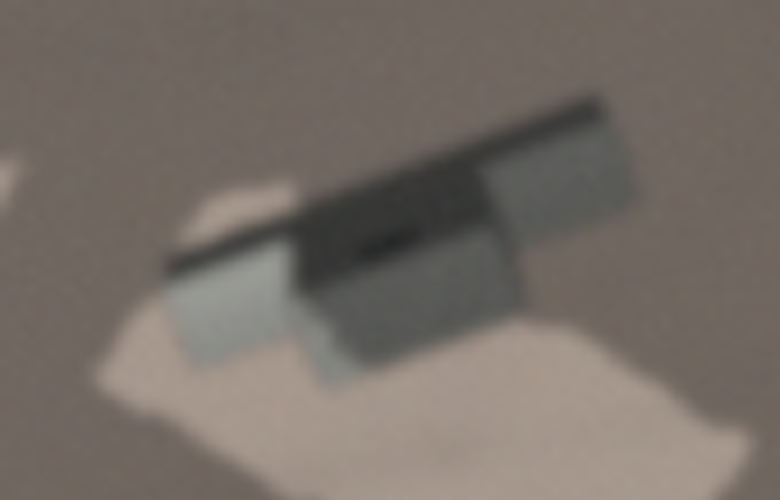

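View pics/w2.png

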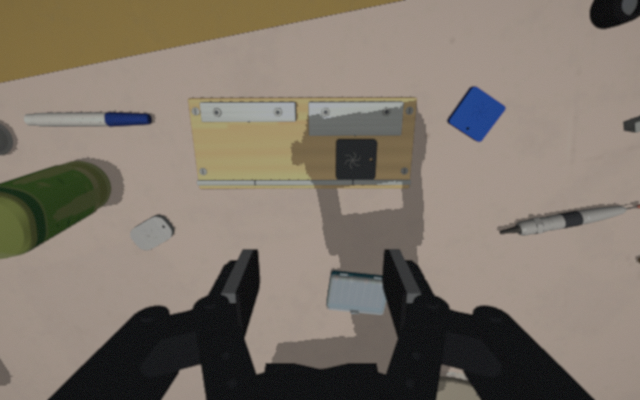

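The spacer crop shows the foot's top face centred at about (402,245) and the tab top at about (413,298). In the jig picture the plate is centred near (356,159), the set-back stop spans columns 199–296 and rows 103–121, and its lip mark is at (255,182).

```bash
python3 - <<'E'
from h import *
c=dict(np.load("w1.npz"));M=c["M"]
f=lambda l:np.array(l)/9.18+[290,145]
a=ray(c,f([(168,280),(200,370),(602,120),(637,208)]),.016,M);b=ray(c,f([(300,290),(342,388),(490,215),(522,300)]),.044,M)
for w in(a,b):
  d=w[2]-w[0]+w[3]-w[1];print("spacer",w.mean(0),"yaw of y axis",np.arctan2(d[0],-d[1]),np.linalg.norm(d)/2)
c=dict(np.load("w2.npz"));M=c["M"];im=c["image"]
hsv=cv2.cvtColor(im,cv2.COLOR_RGB2HSV)
g=im.astype(int).max(2);m=((g<62)).astype(np.uint8);m[:134]=0;m[182:]=0;m[:,:325]=0;m[:,388:]=0
m=cv2.morphologyEx(m,cv2.MORPH_CLOSE,np.ones((5,5)));m=cv2.morphologyEx(m,cv2.MORPH_OPEN,np.ones((5,5)))
r=cv2.minAreaRect(cv2.findNonZero(m)[:,0]);print(r)
w=ray(c,cv2.boxPoints(r),.019,M);print("plate",w.mean(0),np.linalg.norm(np.diff(w,axis=0),axis=1),w.round(4).tolist())
w=ray(c,[(190,98),(414,98),(410.5,188),(197.5,188)],.010,M);d=w[0]-w[1]+w[3]-w[2];print("bed",w.mean(0),"yaw",np.arctan2(-d[0],d[1]),np.linalg.norm(np.diff(w,axis=0),axis=1))
print("mark",ray(c,[(255,182)],.014,M)," bar corners",ray(c,[(199,121),(296,121),(199,103),(296,103)],.024,M).round(4).tolist())
s=cv2.resize(im[90:195,185:420],(800,357),interpolation=cv2.INTER_CUBIC);cv2.imwrite("pics/w2c.png",s[:,:,::-1])
E
```

```text
spacer [ 0.45344266 -0.2804619   0.016     ] yaw of y axis 0.18787704240030334 0.057853676248129586
spacer [ 0.45445528 -0.28114264  0.044     ] yaw of y axis 0.2536492770225076 0.023387296557683363
((356.0, 159.0), (40.0, 40.0), 90.0)
plate [0.46888988 0.05575632 0.019     ] [0.04393908 0.04576959 0.04577375] [[0.4955, 0.074, 0.019], [0.4876, 0.0308, 0.019], [0.4421, 0.0366, 0.019], [0.4504, 0.0816, 0.019]]
bed [0.49394801 0.11176029 0.01      ] yaw -0.18099394684173215 [0.24235297 0.10237301 0.25230823]
mark [[0.46230602 0.17496315 0.014     ]]  bar corners [[0.5414, 0.2144, 0.024], [0.5228, 0.1128, 0.024], [0.5591, 0.2088, 0.024], [0.5409, 0.1091, 0.024]]
```

View pics/w2c.png

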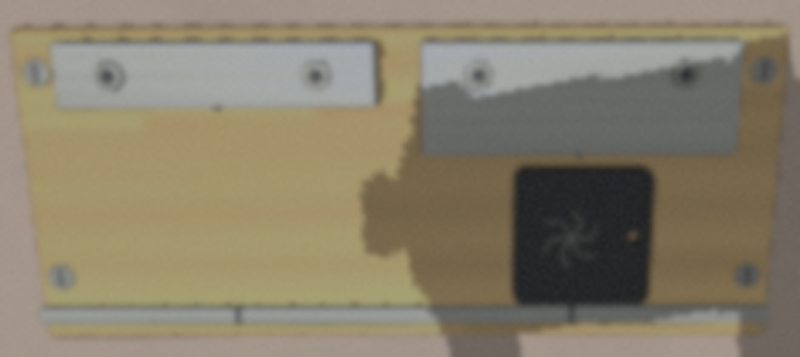

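The zoom shows the plate square to the jig at crop (583,235), the lip marks at (238,315) and (571,313), and the stops intact. I'm now moving over the plate and going down.

```bash
python3 -m handwheel '[3,40,0,0,0,0, 0,0,40,0,0,0, 0,0,40,0,0,0, 0,0,40,0,0,0, 0,0,40,0,0,0, 0,0,30,0,0,0, 0,0,0,0,0,0, 0,0,0,0,0,0, 0,0,0,0,0,0]' 60
python3 -m handwheel '[0,0,5,0,0,0, 0,0,5,0,0,0, 0,0,0,0,0,0,0,0,0,0,0,0]'
python3 -m handwheel '[0,0,2,0,0,0, 0,0,2,0,0,0, 0,0,0,0,0,0,0,0,0,0,0,0]'
python3 - <<'E'
from h import *
c,M,s=shot("wrist","w3.png")
E
```

```text
clock: 3.75
eef_pos: [0.4698, 0.0555, 0.0679]
eef_rot: [3.129, -0.284, 0.005]
contact_force: [0.2, 0.1, -0.2]
finger_gap: 0.703
gripper_force: 0.0
clock: 4.15
eef_pos: [0.4689, 0.0562, 0.0564]
eef_rot: [3.129, -0.282, -0.0]
contact_force: [0.9, 0.9, 0.2]
finger_gap: 0.702
gripper_force: 0.0
clock: 4.55
eef_pos: [0.4689, 0.0562, 0.0523]
eef_rot: [-3.129, 0.283, 0.0]
contact_force: [0.1, 0.9, 1.0]
finger_gap: 0.703
gripper_force: 0.0
```

View pics/w3.png

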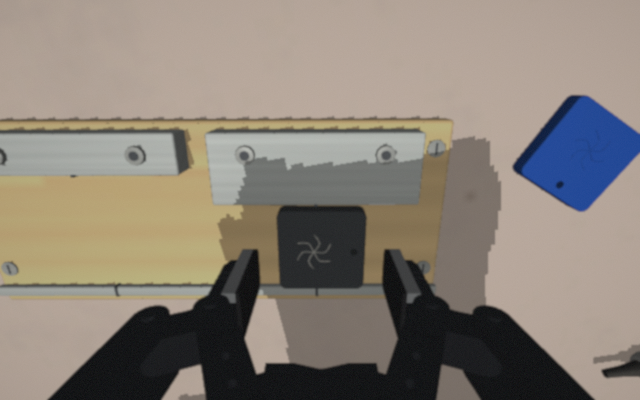

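The plate (columns 278–366) is centred between the pads (258 and 384), and the fingertips appear about 19 mm ahead of the TCP. I'll go down and grip.

```bash
python3 -m handwheel '[0,0,6,0,0,0, 0,0,6,0,0,0, 0,0,6,0,0,0, 0,0,0,0,0,0,0,0,0,0,0,0]'
python3 -m handwheel '[0,0,0,0,0,0,0,0,0,0,0,0,0,0,0,0,0,0,0,0,0,0,0,0,0,0,0,0,0,0,0,0,0,0,0,0]' 40 25
```

```text
clock: 5.1
eef_pos: [0.4688, 0.0562, 0.0341]
eef_rot: [-3.129, 0.283, 0.001]
contact_force: [0.1, -0.0, 0.2]
finger_gap: 0.705
gripper_force: 0.0
clock: 5.7
eef_pos: [0.469, 0.0562, 0.0346]
eef_rot: [3.129, -0.283, 0.001]
contact_force: [-1.1, 0.6, 5.2]
finger_gap: 0.529
gripper_force: 26.2
```

```bash
python3 -m handwheel '[0,-4,0,0,0,0, -0.5,-10,0,0,0,0, -0.5,-10,0,0,0,0, -0.5,-10,0,0,0,0, 0,-10,0,0,0,0, 0,-10,0,0,0,0, 0,-10,0,0,0,0, 0,-10,0,0,0,0, 0,-10,0,0,0,0, 0,-10,0,0,0,0, 0,-10,0,0,0,0, 0,-8,0,0,0,0, 0,-4,0,0,0,0, 0,0,0,0,0,0,0,0,0,0,0,0,0,0,0,0,0,0]'
```

```text
clock: 7.3
eef_pos: [0.4884, 0.1714, 0.0346]
eef_rot: [-3.128, 0.282, -0.002]
contact_force: [-0.6, 2.2, 5.1]
finger_gap: 0.529
gripper_force: 26.2
```

```bash
python3 - <<'E'
from h import *
c,M,s=shot("wrist","w4.png");np.savez("w4.npz",M=M,**c)
E
```

```text
(no output)
```

View pics/w4.png

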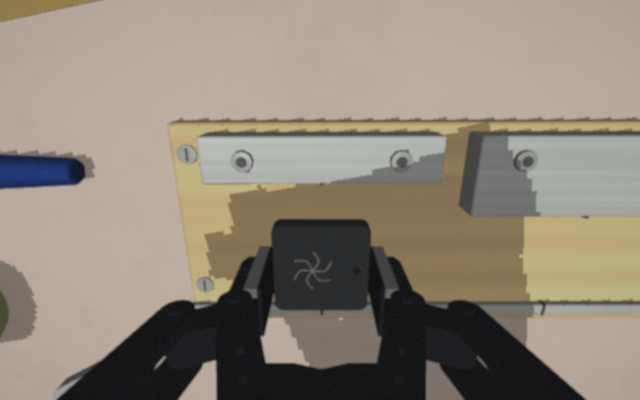

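The plate (columns 273–370, rows 220–310) is centred on the mark (dots at (321,184) and (322,311)) and square, and the gap to the set-back stop is open. Next I'll compute the gap, then the spacer moves.

```bash
python3 - <<'E'
from h import *
c=dict(np.load("w4.npz"));M=c["M"];t=M@np.linalg.inv(c["tool_from_camera"])
for n,p,z in(("face top",(321,184),.024),("face foot dot",(321.5,185),.010),("plate rear",(321,220),.019),("lipmark",(322,311),.014)):
    w=ray(c,[p],z,M)[0];print(n,w.round(4),"tool mm",((w-t[:3,3])@t[:3,:3]*1e3).round(1))
E
```

```text
face top [0.5315 0.1633 0.024 ] tool mm [43.8  0.2 10.6]
face foot dot [0.5268 0.164  0.01  ] tool mm [39.   0.5 24.6]
plate rear [0.5134 0.1666 0.019 ] tool mm [25.4  0.2 15.6]
lipmark [0.4609 0.1757 0.014 ] tool mm [-27.9   0.8  20.6]
```

```bash
python3 -m handwheel '[-0.5,0,0,0,0,0,-0.5,0,0,0,0,0,-0.5,0,0,0,0,0,-0.5,0,0,0,0,0,0,0,0,0,0,0,0,0,0,0,0,0]'
python3 -m handwheel '[0,0,0,0,0,0,0,0,0,0,0,0,0,0,0,0,0,0,0,0,0,0,0,0,0,0,0,0,0,0]' 60
python3 -m handwheel '[0,0,-10,0,0,0, 0,0,-30,0,0,0, 0,0,-40,0,0,0, 0,0,-40,0,0,0, 0,0,-40,0,0,0, 0,0,-40,0,0,0, 5,45,0,0,0,0, 5,45,0,0,0,0, 5,45,0,0,0,0, 5,45,0,0,0,0, 5,45,0,0,0,0, 5,45,0,0,0,0, 5,45,0,0,0,0, 5,45,0,0,0,0, 5,45,0,0,0,0, 5,45,0,0,0,0]'
python3 -m handwheel '[0,0,0,0,0,-0.149, 0,0,0,0,0,-0.149, 0,0,0,0,0,-0.149, 0,0,0,0,0,-0.149, 0,0,0,0,0,-0.149, 0,0,0,0,0,-0.149, 0,0,0,0,0,-0.149, 0,0,0,0,0,-0.149, 0,0,0,0,0,-0.149, 0,0,0,0,0,-0.149, 0,0,0,0,0,-0.149, 0,0,0,0,0,-0.149, 0,0,0,0,0,-0.149, 0,0,0,0,0,0,0,0,0,0,0,0]'
python3 - <<'E'
from h import *
c,M,s=shot("wrist","w5.png");np.savez("w5.npz",M=M,**c);Rm=R.from_rotvec(s["eef_rot"]).as_matrix();print(np.arctan2(Rm[1,0],Rm[0,0]))
E
```

```text
clock: 7.95
eef_pos: [0.4876, 0.1711, 0.0346]
eef_rot: [-3.128, 0.283, -0.005]
contact_force: [5.9, 1.4, 1.1]
finger_gap: 0.525
gripper_force: 25.9
clock: 8.45
eef_pos: [0.486, 0.1709, 0.0342]
eef_rot: [3.129, -0.283, -0.001]
contact_force: [0.7, -0.1, -0.1]
finger_gap: 0.703
gripper_force: 0.0
clock: 10.05
eef_pos: [0.4541, -0.2824, 0.2352]
eef_rot: [3.129, -0.283, 0.001]
contact_force: [1.3, 0.6, 0.4]
finger_gap: 0.703
gripper_force: 0.0
clock: 11.55
eef_pos: [0.4547, -0.2807, 0.2348]
eef_rot: [2.01, 2.414, -0.0]
contact_force: [-0.2, -1.3, -0.5]
finger_gap: 0.704
gripper_force: 0.0
1.7527841639356856
```

View pics/w5.png

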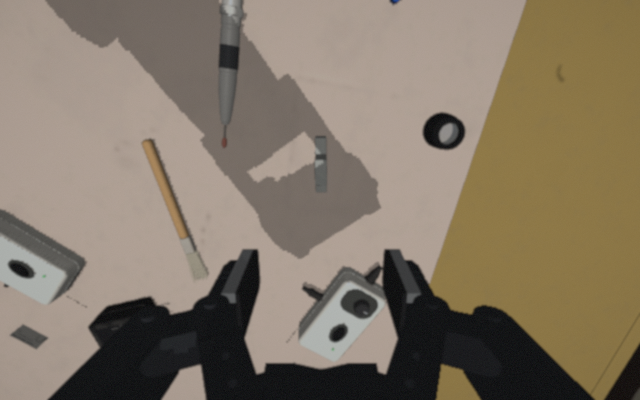

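The spacer is upright at (321,164), spanning rows 136–192, in line with the tool's centre column and aligned with the tool.

```bash
python3 - <<'E'
from h import *
c=dict(np.load("w5.npz"));M=c["M"];t=M@np.linalg.inv(c["tool_from_camera"]);im=c["image"]
print(im[164,308:334].sum(1));print(im[145,308:334].sum(1));print(im[184,308:334].sum(1))
print(im[128:200,321].sum(1))
for p in((321,137),(321,191)):
    w=ray(c,[p],.016,M)[0];print(w.round(4),"tool",((w-t[:3,3])@t[:3,:3]*1e3).round(1))
E
```

```text
[418 381 363 361 345 317 324 389 429 430 414 393 378 336 315 300 286 280
 288 311 321 330 327 331 331 327]
[484 484 480 479 484 468 418 347 306 296 295 296 296 299 301 298 290 287
 290 311 325 326 333 330 329 328]
[326 328 327 327 330 328 315 292 265 267 266 267 275 277 279 281 276 273
 282 308 321 329 333 331 327 329]
[328 329 330 326 334 326 319 288 225 219 267 293 296 297 301 298 292 299
 295 297 298 300 297 300 308 287 236 192 179 177 194 280 370 424 417 379
 336 299 288 284 281 278 282 282 278 285 287 287 285 281 279 280 279 275
 278 280 277 272 281 292 289 284 282 286 300 318 326 331 330 327 327 329]
[ 0.4491 -0.2499  0.016 ] tool [ 31.3   0.  218.8]
[ 0.4597 -0.308   0.016 ] tool [-27.8   0.  218.8]
```

```bash
python3 -m handwheel '[1.5,0,30,0,0,0, 0,0,40,0,0,0, 0,0,40,0,0,0, 0,0,40,0,0,0, 0,0,20,0,0,0, 0,0,10,0,0,0, 0,0,10,0,0,0, 0,0,0,0,0,0, 0,0,0,0,0,0]' 40
python3 -m handwheel '[0,0,0,0,0,0,0,0,0,0,0,0,0,0,0,0,0,0,0,0,0,0,0,0,0,0,0,0,0,0,0,0,0,0,0,0,0,0,0,0,0,0]' 5 40
python3 -m handwheel '[0,0,-10,0,0,0, 0,0,-30,0,0,0, 0,0,-40,0,0,0, 0,0,-40,0,0,0,0,0,0,0,0,0,0,0,0,0,0,0]'
```

```text
clock: 12.5
eef_pos: [0.4549, -0.2796, 0.0452]
eef_rot: [2.005, 2.417, -0.0]
contact_force: [0.5, 0.1, 0.1]
finger_gap: 0.468
gripper_force: 0.0
clock: 13.2
eef_pos: [0.4548, -0.2796, 0.0451]
eef_rot: [2.005, 2.417, -0.0]
contact_force: [-1.1, 0.2, 5.9]
finger_gap: 0.13
gripper_force: 40.5
clock: 13.8
eef_pos: [0.4544, -0.2792, 0.165]
eef_rot: [2.005, 2.417, -0.0]
contact_force: [-0.4, -0.5, -1.4]
finger_gap: 0.128
gripper_force: 39.6
```

```bash
python3 -m handwheel '[0,0,0,0,0,0.121, 0,0,0,0,0,0.121, 0,0,0,0,0,0.12, 45,-1.4,0,0,0,0, 45,-1.4,0,0,0,0, 45,-1.4,0,0,0,0, 45,-1.4,0,0,0,0, 45,-1.4,0,0,0,0, 45,-1.4,0,0,0,0, 45,-1.4,0,0,0,0, 45,-1.4,0,0,0,0, 45,-1.4,0,0,0,0, 44,-1.4,0,0,0,0, 0,0,0,0,0,0,0,0,0,0,0,0,0,0,0,0,0,0]'
python3 -m handwheel '[0,0,20,0,0,0,0,0,20,0,0,0,0,0,20,0,0,0,0,0,0,0,0,0,0,0,0,0,0,0]'
python3 - <<'E'
from h import *
c,M,s=shot("wrist","w6.png");np.savez("w6.npz",M=M,**c);Rm=R.from_rotvec(s["eef_rot"]).as_matrix();print(np.arctan2(Rm[1,0],Rm[0,0]),s["eef_pos"])
E
```

```text
clock: 15.4
eef_pos: [0.5189, 0.1644, 0.1634]
eef_rot: [-2.408, -2.016, 0.003]
contact_force: [0.4, -0.9, -1.6]
finger_gap: 0.13
gripper_force: 39.6
clock: 15.9
eef_pos: [0.5195, 0.1643, 0.1046]
eef_rot: [-2.409, -2.016, 0.001]
contact_force: [0.1, 0.4, -0.5]
finger_gap: 0.131
gripper_force: 39.5
1.3933281671955557 [0.51951443 0.16431129 0.10462065]
```

View pics/w6.png

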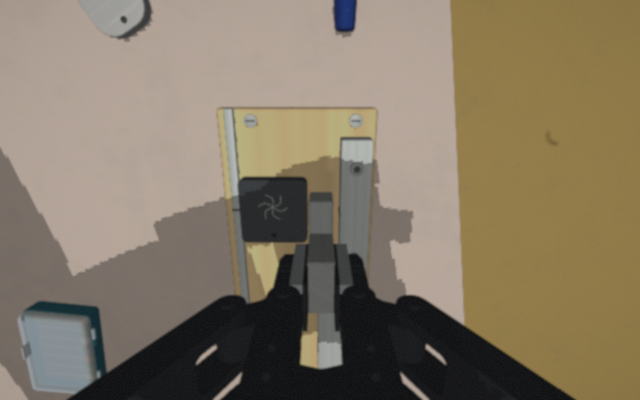

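The spacer hangs above the bed in the gap column (about 321). The plate spans columns 240–307 against the lip, and the stop face edge is at column 340. That was picture ten, so from here I use numbers only.

```bash
python3 - <<'E'
from h import *
c=dict(np.load("w6.npz"));M=c["M"];t=M@np.linalg.inv(c["tool_from_camera"]);im=c["image"].astype(int).sum(2)
f=lambda p,z:((ray(c,[p],z,M)[0]-t[:3,3])@t[:3,:3]*1e3).round(1)
for r in(185,190,215,230):print(r,im[r,300:346].tolist())
for n,p,z in(("plate edge",(307.5,190),.019),("plate edge",(307.5,235),.019),("stop",(340,150),.024),("stop",(340,200),.024),("mark",(239,210),.014),("plate top row",(273,178),.019),("plate bot row",(273,242),.019),("stop top end",(355,139),.024)):print(n,f(p,z))
# mark row along the lip
for x in(230,232,234,236,238):print(x,im[200:222,x].tolist())
E
```

```text
185 [124, 134, 130, 134, 129, 126, 167, 245, 297, 316, 322, 317, 320, 323, 320, 320, 317, 320, 319, 320, 317, 319, 319, 314, 313, 313, 312, 315, 311, 315, 312, 316, 316, 325, 322, 331, 330, 334, 312, 269, 256, 292, 322, 334, 331, 333]
190 [129, 122, 130, 126, 128, 127, 160, 233, 292, 314, 320, 317, 313, 315, 319, 315, 317, 313, 316, 314, 313, 311, 311, 309, 308, 308, 312, 307, 308, 306, 311, 312, 319, 322, 322, 326, 330, 330, 311, 270, 263, 298, 323, 330, 333, 334]
215 [127, 127, 130, 129, 128, 129, 137, 191, 243, 268, 280, 291, 296, 295, 292, 292, 295, 293, 284, 292, 291, 293, 299, 299, 294, 294, 294, 294, 289, 292, 287, 270, 277, 304, 321, 329, 333, 321, 272, 230, 249, 305, 329, 332, 331, 335]
230 [128, 121, 123, 120, 125, 125, 136, 202, 260, 279, 277, 287, 287, 293, 296, 290, 293, 293, 292, 285, 292, 291, 294, 294, 296, 295, 294, 289, 293, 290, 290, 277, 275, 303, 323, 329, 332, 315, 275, 255, 288, 324, 327, 326, 331, 336]
plate edge [16.8 -9.1 85.6]
plate edge [-16.1  -9.5  85.6]
stop [44.6 11.7 80.6]
stop [11.6 12.3 80.6]
mark [  0.6 -57.   90.6]
plate top row [ 25.1 -31.5  85.6]
plate bot row [-21.5 -33.8  85.6]
stop top end [51.4 20.7 80.6]
230 [323, 326, 326, 332, 335, 330, 335, 331, 330, 326, 331, 334, 328, 331, 333, 329, 332, 331, 331, 328, 326, 328]
232 [307, 308, 313, 316, 324, 324, 322, 308, 282, 255, 259, 288, 309, 329, 329, 330, 332, 330, 328, 322, 320, 327]
234 [324, 327, 323, 328, 326, 325, 325, 317, 276, 217, 214, 273, 308, 322, 319, 319, 322, 321, 319, 317, 311, 310]
236 [336, 339, 330, 334, 333, 338, 333, 328, 284, 219, 225, 285, 324, 330, 328, 333, 326, 328, 331, 330, 330, 327]
238 [264, 271, 278, 289, 304, 309, 313, 308, 273, 214, 218, 277, 313, 320, 327, 327, 330, 334, 335, 335, 336, 334]
```

```bash
python3 -m handwheel '[0.5,1.5,0,0,0,-0.012, 0,0,10,0,0,0,0,0,10,0,0,0,0,0,8,0,0,0,0,0,0,0,0,0,0,0,0,0,0,0]'
python3 -m handwheel '[0,0,6,0,0,0,0,0,6,0,0,0,0,0,5,0,0,0,0,0,0,0,0,0,0,0,0,0,0,0]'
python3 -m handwheel '[0,0,2,0,0,0,0,0,2,0,0,0,0,0,0,0,0,0,0,0,0,0,0,0]'
```

```text
clock: 16.55
eef_pos: [0.5209, 0.1655, 0.076]
eef_rot: [-2.396, -2.032, 0.001]
contact_force: [0.7, -0.2, -0.7]
finger_gap: 0.135
gripper_force: 39.5
clock: 17.05
eef_pos: [0.5209, 0.1654, 0.0592]
eef_rot: [-2.396, -2.032, 0.0]
contact_force: [0.3, 0.2, -1.6]
finger_gap: 0.132
gripper_force: 39.5
clock: 17.45
eef_pos: [0.5209, 0.1654, 0.0553]
eef_rot: [-2.396, -2.032, 0.0]
contact_force: [0.6, -0.7, -1.4]
finger_gap: 0.131
gripper_force: 39.7
```

```bash
python3 -m handwheel '[0,0,0.6,0,0,0,0,0,0,0,0,0,0,0,0,0,0,0]'
python3 -m handwheel '[0,0,0.3,0,0,0,0,0,0,0,0,0,0,0,0,0,0,0]'
```

```text
clock: 17.75
eef_pos: [0.5209, 0.1655, 0.0551]
eef_rot: [2.396, 2.032, 0.0]
contact_force: [-1.9, 0.3, 5.8]
finger_gap: 0.134
gripper_force: 40.4
clock: 18.05
eef_pos: [0.5209, 0.1655, 0.0551]
eef_rot: [2.396, 2.032, 0.001]
contact_force: [-2.6, 0.4, 9.1]
finger_gap: 0.13
gripper_force: 41.0
```

```bash
python3 -m handwheel '[0,0,0,0,0,0,0,0,0,0,0,0,0,0,0,0,0,0,0,0,0,0,0,0,0,0,0,0,0,0]' 35
python3 -m handwheel '[0,0,-5,0,0,0,0,0,-20,0,0,0, 0,0,-40,0,0,0, 0,0,-40,0,0,0, 0,0,-20,0,0,0, 0,0,0,0,0,0.145, 0,0,0,0,0,0.145, 0,0,0,0,0,0.145, 0,0,0,0,0,0.145, 0,0,0,0,0,0.145, 0,0,0,0,0,0.145, 0,0,0,0,0,0.145, 0,0,0,0,0,0.145, 0,0,0,0,0,0.145, 0,0,0,0,0,0.145, 0,0,0,0,0,0.137, -35,1,0,0,0,0,0,0,0,0,0,0,0,0,0,0,0,0]' 60
python3 - <<'E'
from h import *
c,M,s=shot("wrist");np.savez("w7.npz",M=M,**c);t=M@np.linalg.inv(c["tool_from_camera"]);im=c["image"].astype(int).sum(2)
Rm=R.from_rotvec(s["eef_rot"]).as_matrix();print(np.arctan2(Rm[1,0],Rm[0,0]),s["eef_pos"])
# predicted pixels for plate & spacer & stop
V=np.linalg.inv(M);K=c["camera_matrix"]
def pr(w):q=K@(V[:3,:3]@w+V[:3,3]);return (q[:2]/q[2]).round(1)
o=np.array([.5316,.1636,0.]);x=np.array([.984,-.179,0]);y=np.array([.179,.984,0])
for n,a,b,z in(("stopL",0,50,.024),("stopR",0,-50,.024),("platec",-45,0,.019),("prear",-22,0,.019),("pL",-45,23,.019),("pR",-45,-23,.019),("tab",-10.5,0,.054),("footL",-10.5,30,.026),("footR",-10.5,-30,.026)):print(n,pr(o+x*a/1e3+y*b/1e3+[0,0,z]))
g=c["image"].max(2)
m=(g<62).astype(np.uint8);m[:120]=0;m[260:]=0;m[:,:250]=0;m[:,390:]=0
m=cv2.morphologyEx(m,cv2.MORPH_CLOSE,np.ones((5,5)));m=cv2.morphologyEx(m,cv2.MORPH_OPEN,np.ones((9,9)))
for k in cv2.findContours(m,0,2)[0]:
    if cv2.contourArea(k)>300:print(cv2.boundingRect(k),cv2.minAreaRect(k))
E
```

```text
clock: 18.55
eef_pos: [0.5209, 0.1654, 0.0543]
eef_rot: [-2.396, -2.032, 0.0]
contact_force: [0.2, -0.4, 0.1]
finger_gap: 0.409
gripper_force: 0.0
clock: 20.45
eef_pos: [0.4863, 0.1708, 0.18]
eef_rot: [-3.129, 0.282, -0.002]
contact_force: [1.0, 0.4, 0.8]
finger_gap: 0.704
gripper_force: 0.0
-0.179591078140644 [0.48627968 0.17083023 0.18003091]
stopL [260. 131.]
stopR [379. 131.]
platec [319.6 180.7]
prear [319.6 155.6]
pL [294.1 180.7]
pR [345.2 180.7]
tab [319.4 150.3]
footL [284.  143.9]
footR [355.  143.9]
(296, 158, 50, 46) ((320.5, 180.5), (45.0, 49.0), 90.0)
```

```bash
python3 - <<'E'
from h import *
im=np.load("w7.npz")["image"].astype(int).sum(2)//3
for r in range(126,164,3):print(r,im[r,276:366:4].tolist())
E
python3 -m handwheel '[0,0,40,0,0,0,0,0,40,0,0,0,0,0,30,0,0,0,0,0,15,0,0,0,0,0,10,0,0,0,0,0,5,0,0,0,0,0,5,0,0,0,0,0,0,0,0,0,0,0,0,0,0,0]'
```

```text
126 [168, 168, 165, 167, 168, 168, 168, 169, 169, 169, 169, 168, 169, 169, 170, 170, 168, 167, 165, 130, 107, 106, 107]
129 [165, 164, 163, 163, 163, 162, 162, 161, 160, 160, 161, 156, 159, 158, 157, 148, 134, 116, 103, 100, 101, 101, 99]
132 [143, 144, 143, 144, 142, 142, 140, 136, 130, 141, 138, 120, 109, 101, 100, 98, 99, 98, 97, 98, 95, 93, 92]
135 [151, 151, 150, 122, 115, 100, 88, 81, 80, 88, 79, 75, 73, 74, 72, 72, 71, 69, 69, 66, 97, 98, 97]
138 [146, 148, 139, 112, 79, 77, 79, 73, 53, 55, 57, 55, 56, 54, 55, 80, 87, 88, 89, 90, 95, 97, 98]
141 [144, 143, 137, 139, 96, 96, 95, 75, 54, 56, 48, 42, 48, 58, 55, 76, 97, 96, 97, 96, 96, 99, 98]
144 [145, 144, 143, 96, 95, 94, 94, 116, 83, 84, 84, 85, 87, 88, 86, 84, 93, 94, 95, 94, 93, 98, 98]
147 [145, 145, 138, 92, 92, 93, 93, 105, 92, 93, 93, 93, 94, 93, 93, 88, 92, 91, 91, 92, 91, 97, 98]
150 [146, 145, 139, 92, 91, 92, 91, 86, 90, 91, 91, 93, 94, 91, 92, 88, 89, 89, 89, 88, 97, 98, 98]
153 [145, 144, 145, 139, 97, 93, 78, 82, 89, 88, 90, 92, 89, 91, 91, 85, 81, 95, 99, 99, 100, 99, 100]
156 [145, 144, 137, 140, 100, 59, 37, 77, 91, 88, 89, 91, 88, 88, 91, 78, 36, 48, 99, 101, 100, 99, 99]
159 [116, 102, 104, 124, 99, 42, 40, 51, 56, 54, 55, 52, 50, 51, 49, 45, 38, 39, 99, 101, 101, 100, 101]
162 [103, 99, 100, 100, 99, 42, 39, 40, 39, 39, 41, 38, 39, 38, 40, 39, 38, 40, 99, 100, 100, 100, 99]
clock: 21.4
eef_pos: [0.4866, 0.1708, 0.035]
eef_rot: [-3.129, 0.283, -0.002]
contact_force: [0.1, 0.3, -0.7]
finger_gap: 0.705
gripper_force: 0.0
```

The profile confirms the spacer stands in the gap, with the foot at columns 286–354 and the tab at 304–336. Next: grip the plate and push.

```bash
python3 -m handwheel '[0,0,0,0,0,0,0,0,0,0,0,0,0,0,0,0,0,0,0,0,0,0,0,0,0,0,0,0,0,0,0,0,0,0,0,0]' 40 50
python3 -m handwheel '[1,0,0,0,0,0,1,0,0,0,0,0,1,0,0,0,0,0,1,0,0,0,0,0,1,0,0,0,0,0,1,0,0,0,0,0,1,0,0,0,0,0,1,0,0,0,0,0,0,0,0,0,0,0,0,0,0,0,0,0]'
python3 -m handwheel '[0.5,0,0,0,0,0,0.5,0,0,0,0,0,0,0,0,0,0,0,0,0,0,0,0,0]'
```

```text
clock: 22.0
eef_pos: [0.4866, 0.1708, 0.0354]
eef_rot: [-3.129, 0.282, -0.002]
contact_force: [-1.4, -0.8, 5.9]
finger_gap: 0.52
gripper_force: 51.1
clock: 23.0
eef_pos: [0.4924, 0.1697, 0.0353]
eef_rot: [-3.129, 0.282, 0.005]
contact_force: [-9.2, 1.5, 13.5]
finger_gap: 0.515
gripper_force: 51.7
clock: 23.4
eef_pos: [0.4933, 0.1695, 0.0353]
eef_rot: [-3.129, 0.282, 0.005]
contact_force: [-9.8, 2.4, 12.5]
finger_gap: 0.518
gripper_force: 51.8
```

```bash
python3 -m handwheel '[0,0,-0.4,0,0,0,0.5,0,0,0,0,0,0.5,0,0,0,0,0,0,0,0,0,0,0,0,0,0,0,0,0]'
python3 -m handwheel '[0.5,0,0,0,0,0,0.5,0,0,0,0,0,0,0,0,0,0,0,0,0,0,0,0,0]'
```

```text
clock: 23.9
eef_pos: [0.495, 0.1693, 0.0354]
eef_rot: [-3.129, 0.282, 0.004]
contact_force: [-8.1, 1.3, 9.9]
finger_gap: 0.52
gripper_force: 51.9
clock: 24.3
eef_pos: [0.496, 0.169, 0.0354]
eef_rot: [-3.129, 0.282, 0.003]
contact_force: [-7.1, 1.1, 10.1]
finger_gap: 0.516
gripper_force: 51.9
```

```bash
python3 -m handwheel '[0.5,0,0,0,0,0,0.5,0,0,0,0,0,0,0,0,0,0,0,0,0,0,0,0,0]'
python3 -m handwheel '[0.5,0,0,0,0,0,0.5,0,0,0,0,0,0,0,0,0,0,0,0,0,0,0,0,0]'
```

```text
clock: 24.7
eef_pos: [0.4964, 0.169, 0.0354]
eef_rot: [-3.129, 0.282, 0.006]
contact_force: [-9.4, 2.5, 12.3]
finger_gap: 0.521
gripper_force: 52.1
clock: 25.1
eef_pos: [0.4965, 0.1689, 0.0353]
eef_rot: [3.129, -0.282, -0.009]
contact_force: [-12.7, 2.9, 14.2]
finger_gap: 0.519
gripper_force: 52.4
```

```bash
python3 -m handwheel '[0.5,0,0,0,0,0,0.5,0,0,0,0,0,0.5,0,0,0,0,0,0.5,0,0,0,0,0,0,0,0,0,0,0,0,0,0,0,0,0,0,0,0,0,0,0]'
python3 -m handwheel '[0,0,0,0,0,0,0,0,0,0,0,0,0,0,0,0,0,0,0,0,0,0,0,0,0,0,0,0,0,0]'
python3 - <<'E'
from h import *
c,M,s=shot("wrist");np.savez("w8.npz",M=M,**c);t=M@np.linalg.inv(c["tool_from_camera"]);im=c["image"].astype(int).sum(2)//3
f=lambda p,z:((ray(c,[p],z,M)[0]-t[:3,3])@t[:3,:3]*1e3).round(1)
for r in range(130,300,5):print(r,im[r,200:441:8].tolist())
E
```

```text
clock: 25.8
eef_pos: [0.4967, 0.1689, 0.0353]
eef_rot: [3.129, -0.282, -0.015]
contact_force: [-19.6, 4.5, 20.5]
finger_gap: 0.519
gripper_force: 53.0
clock: 26.3
eef_pos: [0.4967, 0.1689, 0.0353]
eef_rot: [3.129, -0.282, -0.015]
contact_force: [-20.6, 3.9, 20.1]
finger_gap: 0.516
gripper_force: 53.0
130 [175, 174, 174, 174, 173, 173, 173, 174, 173, 174, 173, 172, 170, 169, 170, 171, 169, 172, 172, 173, 172, 173, 173, 173, 174, 173, 173, 173, 173, 173, 171]
135 [172, 161, 175, 167, 174, 173, 161, 174, 175, 159, 173, 172, 153, 170, 169, 155, 171, 169, 156, 172, 170, 151, 173, 170, 142, 174, 168, 155, 173, 161, 131]
140 [87, 88, 88, 89, 92, 88, 90, 91, 91, 92, 92, 90, 94, 94, 92, 95, 94, 96, 96, 97, 98, 99, 98, 99, 101, 101, 101, 103, 102, 89, 87]
145 [160, 162, 161, 161, 161, 162, 158, 161, 162, 161, 162, 162, 161, 160, 162, 160, 164, 163, 164, 160, 162, 164, 163, 163, 164, 162, 148, 118, 112, 113, 111]
150 [164, 147, 118, 102, 142, 116, 103, 133, 113, 98, 129, 113, 98, 112, 114, 99, 127, 114, 98, 97, 111, 95, 110, 113, 94, 91, 92, 91, 92, 107, 113]
155 [131, 79, 78, 78, 77, 80, 79, 7
[... 3558 characters left out ...]
 114, 114]
275 [162, 162, 147, 116, 129, 22, 33, 67, 20, 21, 44, 45, 64, 43, 43, 46, 49, 45, 44, 44, 43, 21, 19, 65, 54, 23, 115, 114, 115, 114, 116]
280 [161, 162, 162, 162, 163, 23, 57, 64, 20, 21, 46, 43, 43, 45, 44, 46, 44, 44, 45, 43, 45, 17, 19, 66, 66, 20, 100, 114, 114, 113, 113]
285 [161, 162, 162, 162, 110, 19, 65, 66, 16, 24, 43, 44, 41, 42, 74, 43, 43, 43, 42, 43, 42, 21, 16, 62, 67, 25, 35, 113, 112, 112, 112]
290 [146, 119, 160, 161, 27, 16, 72, 100, 16, 19, 43, 43, 41, 43, 43, 42, 44, 42, 43, 43, 42, 24, 22, 78, 89, 25, 22, 108, 109, 111, 110]
295 [143, 146, 163, 36, 21, 22, 21, 101, 17, 23, 43, 43, 42, 45, 42, 43, 42, 44, 44, 43, 43, 43, 18, 88, 19, 24, 23, 21, 111, 113, 112]
```

```bash
python3 - <<'E'
from h import *
c=dict(np.load("w8.npz"));M=c["M"];t=M@np.linalg.inv(c["tool_from_camera"]);im=c["image"].astype(int).sum(2)//3
f=lambda p,z:((ray(c,[p],z,M)[0]-t[:3,3])@t[:3,:3]*1e3).round(1)
for x in(265,280,320,368,385):print(x,im[198:238,x].tolist())
for n,p,z in(("tab rear",(320,203),.054),("tab front",(320,233),.054),("foot rear",(265,204),.026),("foot front",(265,229),.026),("footL",(254,215),.026),("footR",(390,215),.026)):print(n,f(p,z))
for x in(275,360):print(x,im[222:272,x].tolist())
E
```

```text
265 [118, 112, 110, 102, 87, 73, 75, 87, 96, 98, 100, 100, 100, 100, 102, 102, 103, 102, 101, 101, 99, 100, 100, 97, 100, 100, 100, 102, 100, 98, 99, 99, 104, 109, 110, 111, 111, 112, 111, 111]
280 [113, 114, 111, 102, 87, 73, 75, 87, 96, 99, 100, 101, 102, 102, 101, 103, 103, 100, 102, 101, 101, 99, 99, 100, 101, 101, 101, 100, 100, 99, 96, 82, 62, 48, 43, 42, 44, 44, 47, 47]
320 [113, 113, 110, 96, 76, 60, 62, 63, 61, 63, 62, 62, 62, 62, 62, 63, 64, 62, 61, 62, 61, 64, 58, 49, 40, 37, 35, 32, 36, 36, 34, 39, 48, 57, 63, 67, 76, 85, 92, 97]
368 [113, 113, 109, 99, 82, 73, 78, 89, 98, 101, 102, 101, 102, 103, 102, 102, 103, 102, 102, 101, 100, 100, 98, 99, 99, 99, 101, 100, 99, 99, 93, 80, 60, 45, 42, 44, 44, 42, 43, 45]
385 [113, 112, 109, 98, 79, 73, 79, 91, 97, 101, 101, 102, 102, 102, 103, 103, 102, 102, 103, 101, 100, 99, 100, 98, 99, 100, 100, 99, 99, 99, 98, 101, 107, 109, 112, 112, 110, 111, 112, 111]
tab rear [ 46.5  -0.1 -19.1]
tab front [ 35.7  -0.1 -19. ]
foot rear [ 35.6 -23.2   8.9]
foot front [ 24.  -23.9   9. ]
footL [ 30.6 -28.2   9. ]
footR [30.5 29.5  9. ]
275 [100, 101, 99, 100, 100, 99, 95, 85, 63, 49, 43, 43, 44, 43, 45, 44, 44, 42, 43, 43, 45, 43, 46, 42, 45, 42, 45, 43, 41, 44, 43, 41, 40, 44, 40, 43, 42, 42, 40, 43, 42, 42, 41, 38, 39, 38, 38, 38, 42, 38]
360 [99, 100, 101, 100, 101, 98, 94, 80, 59, 45, 44, 41, 45, 43, 44, 43, 42, 44, 44, 44, 42, 43, 44, 42, 43, 42, 42, 43, 43, 44, 43, 45, 44, 42, 44, 41, 42, 44, 44, 43, 43, 44, 42, 36, 33, 35, 35, 35, 40, 45]
```

```bash
python3 - <<'E'
from rig import bot
s=bot.get_state();print(s["clock"],s["contact_force"],s["gripper_force"]);print(bot.hand_in())
E
```

```text
26.35 [-21.11298681   5.16011899  20.73042437] 53.01690101623535
the job is handed in; nothing more can be done
None
```

I handed the job in at 26.35 s with the arm still holding the plate square at the set-back stop's mark, pressing the upright spacer against the stop with about 21 N measured at the wrist; the hand-in returned no verdict, so I don't know how it was judged.

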